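# Pump down the vacuum holder and hold the loupe over the fossil

## Task

Fix the fossil on its vacuum holder by pumping the holder's sprung lever at least three full strokes, all the way down and letting it come all the way up each time. Then pick up the loupe and hold it level, its lens centred over that fossil and at the height marked by the brass collar on the gauge post, and finish while still holding it there, touching nothing with it. Do not shift the fossil or the collar, and leave the other things on the bench alone.

Things in the scene. Friction and masses are not known exactly. Their poses are not given: they have to be found in the camera images.
- loupe_grip (a point): The loupe (reading lens) lies level on its wooden rest; this point is the centre of its black handle, 45 mm above the table. Handle: straight bar 16 mm wide, 18 mm tall, from 60 mm behind this point to 46 mm ahead. x points along the handle to the lens, z up. Mass 0.07 to 0.12 kg, balance point about 40 mm ahead. Handle sides are free from 40 mm behind this point forwards. Lift it straight up.
- loupe_lens (a point): centre of the loupe's lens, 90 mm ahead of loupe_grip on the same line (x axis), at mid thickness and at the handle's mid height; the round frame is 78 mm across and 10 mm thick. z is the axis of the lens, up as it lies on the rest.
- loupe: the same loupe: origin on the underside of the handle, 9 mm below loupe_grip, same axes
- loupe_rest: The loupe's wooden rest, fixed: foot 210 x 70 x 10 mm, origin at its middle on the table, x along the handle towards the lens. Loupe_grip lies 40 mm behind the origin. It carries the loupe only at the handle's tail (notched block 82 to 94 mm behind the origin, cheeks 4 mm up beside the handle) and under the lens (block 30 to 70 mm ahead); between them the handle is free.
- specimen_center (a point): the specimen: a coiled brown fossil, 48 mm across and 14 mm tall, loose on the round head of the vacuum holder, up to 12 mm off the head's centre. This point is its centre, half-way up, about 47 mm above the table.
- specimen: the same fossil; origin at the centre of its underside
- holder: Vacuum specimen holder, fixed: grey foot 180 x 150 mm, round head 92 mm across, top 40 mm above the table. Origin on the table under the head's centre. In its frame (mm): pump lever along y = -88, from its pivot (x 55, z 75) towards -x; steel gauge post 8 mm thick, 201 mm tall, at x 82, y 62. Apart from the post and collar nothing is over 120 mm high; its front (-x) and left (+y) are open.
- focus_mark (a point): Centre of the brass collar on the gauge post (26 mm across, 10 mm tall, with a 4 mm thick pointer reaching 30 mm from the post's axis towards the head). Its height, 115 to 175 mm above the table and different each time, is the focal height for the middle of the lens. It is held on the post by friction only (6 N). z is up.
- pump_pad (a point): centre of the top face of the flat black pad at the end of the pump lever, 44 mm along the lever and 36 mm wide, about 116 mm above the table when the lever is up, 140 mm from the pivot; it moves 62 mm down, nearly straight, over a full stroke. Push it from above.
- pump_lever (a joint): angle of the pump lever (rad): 0 = fully up (it is sprung and returns there by itself when let up), 0.45 = fully down against its stop. Pushing at the pad takes about 4 N at the top and 9 N at the bottom. A full stroke passes 0.37 on the way down and returns below 0.07.
- glue_jar: amber jar, 36 mm across, 50 mm tall, standing near the middle of the board
- spare_fossil: second, slightly larger coiled fossil, 56 mm across, 16 mm tall, lying on the board itself, nearer to the robot; not to be inspected
- air_blower: rubber air blower bulb, 66 mm across, 100 mm tall, to the robot's right
- brush: brush 170 mm long lying to the right of the work board; origin at its middle
- scriber: steel hand scriber 160 mm long lying to the left of the work board; origin at its middle
- tool_cup: white cup, 72 mm across, 90 mm tall, to the robot's left
Mind the look-alikes: they are no part of the job. Of the things that look like the loupe, the smaller one is meant.

How it is judged:
On the way, in this order (a step that is already met when the one before it is completed fails the run):
1. pump lever pushed down, first stroke (value of joint pump_lever above 0.37 rad).
2. pump lever let fully up, first stroke (value of joint pump_lever below 0.07 rad), for 0.05 s.
3. pump lever pushed down, second stroke (value of joint pump_lever above 0.37 rad).
4. pump lever let fully up, second stroke (value of joint pump_lever below 0.07 rad), for 0.05 s.
5. pump lever pushed down, third stroke (value of joint pump_lever above 0.37 rad).
6. pump lever let fully up, third stroke (value of joint pump_lever below 0.07 rad), for 0.05 s.
7. loupe level over the specimen at the height of the collar (horizontal distance between loupe_lens and specimen_center below 0.014 m and z of loupe_lens in the frame of focus_mark between -0.008 and 0.008 m and angle between loupe_lens's own z axis and vertical below 0.14 rad), for 0.5 s.
At the end, for the whole second after the job is handed in: Pumped three strokes; loupe held still by the fingers alone, lens within 14 mm of the fossil's centre from above, within 8 mm of the collar's mid height, within 8 degrees of level, touching neither holder, fossil nor rest; lever up, fossil within 10 mm and collar within 4 mm of their places (all of step 7 and contact force between the fingers and loupe above 1 N and linear speed of loupe below 0.02 m/s and contact force between loupe and holder below 0.1 N and contact force between loupe and specimen below 0.1 N and contact force between loupe and loupe_rest below 0.1 N and value of joint pump_lever below 0.07 rad and distance of specimen_center from where it was at the start of the episode below 0.01 m and distance of focus_mark from where it was at the start of the episode below 0.004 m); the arm keeps its last pose, push and grip.
It fails at once if the specimen is shifted on its holder (distance of specimen_center from where it was at the start of the episode above 0.01 m).
It fails at once if the focus collar is shifted (distance of focus_mark from where it was at the start of the episode above 0.004 m).
It fails at once if another thing on the bench is disturbed (moved over 30 mm) (distance of any of glue_jar, spare_fossil, air_blower, brush, scriber, tool_cup from where it was at the start of the episode above 0.03 m).
It also fails if it takes over 64 s, if anything falls off the work surface, if the arm or the gripper's body presses on something with over 40 N, if the wrist force passes 120 N, or if a joint passes its speed limit or range.

## Robot

A 7-joint arm with a two-finger parallel gripper is mounted at the origin on the work surface. World frame = base frame: x ahead of the robot, y to its left, z up, the work surface at z = 0. Lengths are in m, angles in rad, forces in N, time in s.
With the tool pointing down it reaches from about 0.425 to 0.925 m from the base axis. Payload 6.8 kg.
Tool frame: the origin (TCP) lies at the very end of the fingers, on their centre line; the grasp point (between the pads) lies 19 mm behind it; z points along the fingers, y is the line along which they close (so a half turn about z gives the same grasp; the last joint's range is limited). The gripper opens to 85 mm and grips with 20 to 120 N. Pads are 22 mm wide; open, the fingers measure 114 mm over their backs; the gripper's body (76 mm by 85 mm) begins 54 mm behind the grasp point. The pads swing forward as they close: fully open they stand 13 mm farther back than shut.
Start: joints at [-1.303, 0.477, 0.022, 1.555, -0.011, 1.109, -0.083], TCP at [0.248, 0.628, 0.231] pointing down, gripper open.
Joint ranges: [-2.96, 2.96], [-0.34, 2.1], [-1.41, 1.46], [0.24, 2.44], [-1.37, 4.51], [0.17, 1.92], [-2.96, 2.96]. Speed limits (rad/s): [2.39, 2.39, 3.14, 3.14, 3.14, 3.14, 3.14].

## Interface

Orientations are given as a unit quaternion [w, x, y, z].
In Python, from station import get_obs, read_camera, hand_in gives the robot as it stands.
- The arm moves only by the tool arm_command, never from a script. Its argument "commands" is one flat list of numbers, 7 for each row, row after row: the shift along the tool's x, y, z in m, then the turn, a rotation vector about the tool's x, y, z in degrees, then the opening, from 0 (shut) to 1 (fully open). In form: [tx, ty, tz, rx, ry, rz, fingers, tx, ty, tz, rx, ry, rz, fingers, ...]. A call has 1 to 8 rows; each row is the pose to reach, as a shift and turn from the pose commanded when the call began, along the tool's axes at that moment; what a row does not reach only later rows make up. A row lasts 1/10 s, in which the tool goes at most 50 mm and 8.59 degrees, less where a joint would pass 70% of its speed; a pose out of reach is approached as far as the arm can. A call with a gripper value outside its range is refused whole. The fingers move at their own pace and stop on an object; "force" is the grip in N (left out, the last holds). Time passes only in rows, so rows that repeat a pose let the fingers close. It gives the time, the measured TCP pose, the force, the opening and the grip force at its end, in the units of the state.
- get_obs(): the state, without advancing time (a new reading comes with each control period).
- read_camera(name): name is "scene" or "top"; returns a dict with "img" (480x640x3 uint8, red, green, blue), "camera_matrix" (3x3 intrinsics, pixels), "pose" (4x4, takes a point from camera to world coordinates). Camera axes: x right, y down, z forward; pixel columns grow to the right and rows downward; lengths in m; the calibration is good to about 2 mm. A picture is of the moment at which its call begins. There is no depth.
- hand_in(): hands the job in; it is judged then, once.
The state is a dict: "t": time; "q": joint angles; "joint_vel": joint speeds; "joint_torque": joint torques, N m; "eef_pos": TCP position; "tool_rot": TCP orientation; "contact_force": force on the tool from outside, world axes, zero at the start; "torque": the same for the moment, N m; "gripper_width": opening from 0.0 (shut) to 1.0 (fully open); "grasp_force": force on a finger pad.
Only numpy, scipy, OpenCV 4.12 (cv2) and the standard library are available. Lean on these libraries where they do the work, as an engineer would, in place of code of your own. Each camera call takes 0.05 s, during which the arm holds its last target. There are 200 camera calls.

## Working session

There is one attempt and no reset: what is moved stays moved. The work goes in short steps, Python scripts to look and compute and a tool call to move; the robot and the scene stay as the last step left them, time stands still between calls to the robot, and variables do not carry over. Pictures are saved under pics/ and viewed, at most 10 in all, crops included, and the job is handed in when it is done.

Besides the shell and the picture viewer there is one more tool, called after "Emit:" in YAML: its name, and indented under it one key for each argument. arm_command: Moves the arm, as the interface text tells. Its arguments: {"type":"object","properties":{"commands":{"type":"array","items":{"type":"number"}},"force":{"type":"number"}},"required":["commands"]}

```bash
mkdir -p pics; python3 - <<'E'
from station import *
import cv2,pickle
d={}
for n in("scene","top"):
    c=read_camera(n); d[n]=c
    cv2.imwrite(f"pics/{n}0.png",c["img"][:,:,::-1])
    print(n,c["camera_matrix"].round(1).tolist(),c["pose"].round(3).tolist())
pickle.dump(d,open("cams.pkl","wb"))
o=get_obs();print(o)
E
```

```text
scene [[520.3, 0.0, 320.3], [0.0, 520.3, 237.0], [0.0, 0.0, 1.0]] [[0.67, 0.454, -0.588, 1.087], [0.742, -0.433, 0.511, -0.553], [-0.023, -0.779, -0.627, 0.807], [0.0, 0.0, 0.0, 1.0]]
top [[451.5, 0.0, 324.4], [0.0, 451.5, 242.0], [0.0, 0.0, 1.0]] [[0.019, -0.988, 0.152, 0.275], [-1.0, -0.02, -0.007, 0.027], [0.01, -0.152, -0.988, 1.245], [0.0, 0.0, 0.0, 1.0]]
{'t': 0.1, 'q': array([-1.30309776,  0.47774485,  0.02234504,  1.55634624, -0.0115173 ,
        1.10928377, -0.08305762]), 'joint_vel': array([-5.32184060e-05, -1.28933332e-03, -1.02427780e-03, -3.42222314e-03,
        8.22257623e-04,  1.72186515e-03, -3.52650637e-04]), 'joint_torque': array([ 5.12233033e-03, -5.97758460e+01,  1.61438964e+00, -2.81952703e+01,
        1.30290713e-02,  5.09930847e-03,  3.03557022e-05]), 'eef_pos': array([0.24754806, 0.62740085, 0.23040727]), 'tool_rot': array([-1.01803506e-04,  1.86769648e-01,  9.82403387e-01, -8.20817163e-04]), 'contact_force': array([-0.38097775, -0.08126704,  0.00282042]), 'torque': array([-0.0248505 , -0.00181297,  0.02198183]), 'grasp_force': 0.0, 'gripper_width': 0.9974794351755688}
```

View pics/scene0.png

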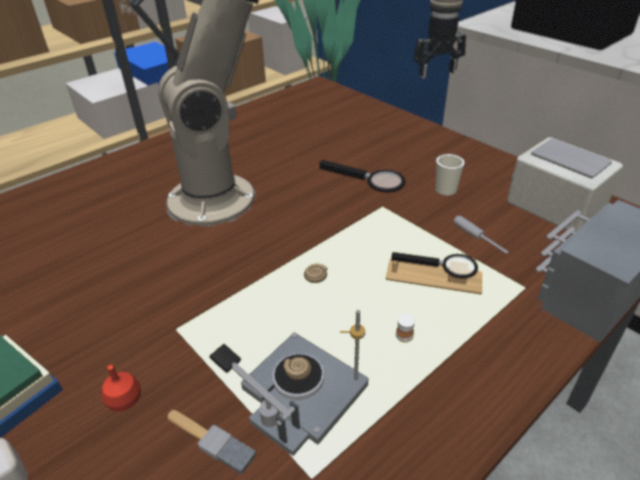

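View pics/top0.png

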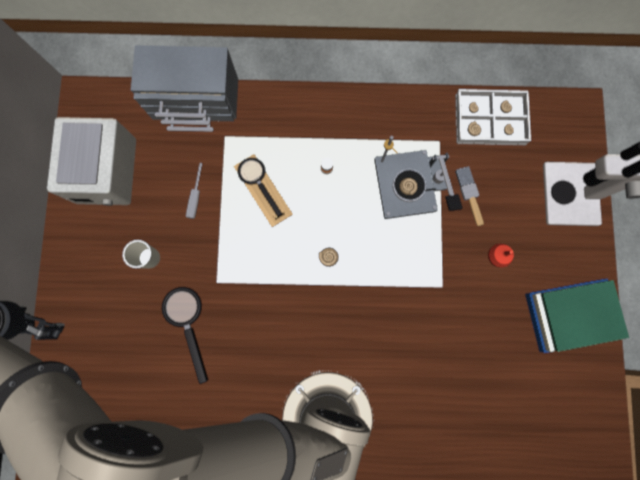

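The scene view shows the loupe on its rest (lens ~(460,265)), the holder head ~(298,372), the pad ~(225,357) and the collar ~(357,331). In the top view the lens is at ~(252,171), the fossil at ~(409,186), the pad at ~(454,203) and the collar at ~(389,145). The large magnifier is the look-alike. I'll enlarge these for accurate pixels.

```bash
python3 - <<'E'
import cv2,pickle,numpy as np
d=pickle.load(open("cams.pkl","rb"))
T=d["top"]["img"][:,:,::-1];S=d["scene"]["img"][:,:,::-1]
def crop(I,x,y,w,h,s):
    c=cv2.resize(I[y:y+h,x:x+w],None,fx=s,fy=s,interpolation=cv2.INTER_CUBIC)
    for k in range(0,w,10): cv2.putText(c,str(x+k),(k*s,8),0,.3,(0,0,255),1) if k%20==0 else 0; cv2.line(c,(k*s,10),(k*s,14),(0,0,255),1)
    for k in range(0,h,10): cv2.putText(c,str(y+k),(0,k*s+4),0,.3,(0,0,255),1)
    return c
a=np.hstack([crop(T,370,130,100,100,4),crop(T,225,140,100,100,4)])
cv2.imwrite("pics/a.png",a)
b=np.hstack([crop(S,200,300,180,150,3)[:, :],]);cv2.imwrite("pics/b.png",cv2.resize(crop(S,200,300,180,148,4),None,fx=1,fy=1))
E
```

```text
(no output)
```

View pics/a.png

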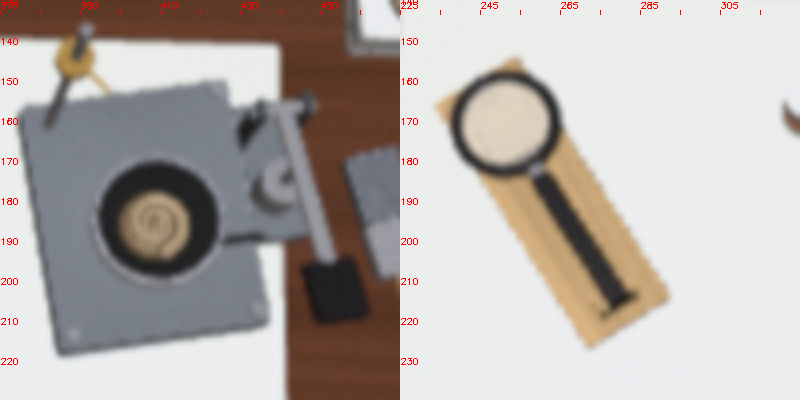

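View pics/b.png

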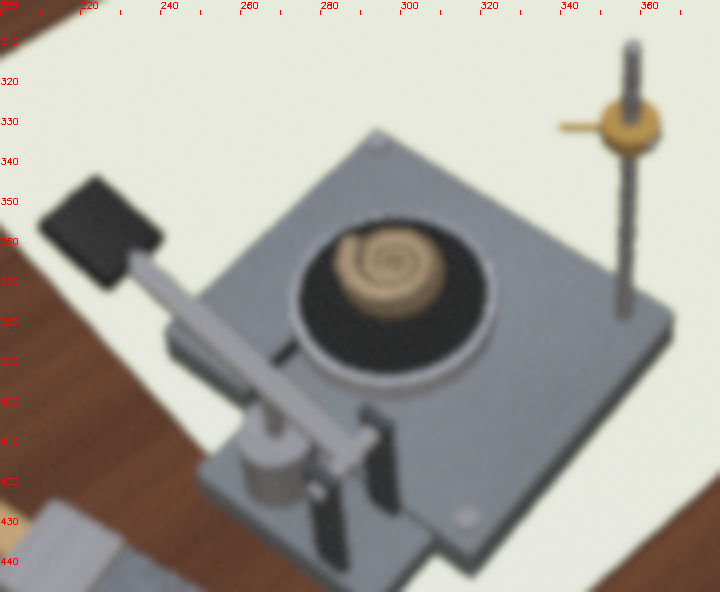

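The crops give: head centre at top (409.3,185.3) / scene (298.3,374), fossil (408.5,186.2) / (297.5,367.5), pad (453.8,202.2) / (225.2,358), collar (389,144.2) / (357.5,331.8), post top (391.5,137.2) / (358,310.5), and lens top (251.5,170.8).

```bash
cat > g.py <<'E'
import numpy as np,pickle,cv2
d=pickle.load(open("cams.pkl","rb"))
def ray(n,p):
    c=d[n];K,P=c["camera_matrix"],c["pose"]
    v=P[:3,:3]@np.linalg.inv(K)@[p[0],p[1],1];return P[:3,3],v/np.linalg.norm(v)
def atz(n,p,z):
    o,v=ray(n,p);return o+v*(z-o[2])/v[2]
def tri(pt,ps):
    A=0;b=0
    for n,p in(("top",pt),("scene",ps)):
        o,v=ray(n,p);M=np.eye(3)-np.outer(v,v);A=A+M;b=b+M@o
    return np.linalg.solve(A,b)
def proj(n,X):
    c=d[n];Y=np.linalg.inv(c["pose"])@np.append(X,1);u=c["camera_matrix"]@Y[:3];return u[:2]/u[2]
E
python3 - <<'E'
from g import *
from scipy.optimize import least_squares
np.set_printoptions(precision=4,suppress=True)
M=dict(head=((409.3,185.3),(298.3,374),.040),foss=((408.5,186.2),(297.5,367.5),.048),pad=((453.8,202.2),(225.2,358),.116),ptop=((391.5,137.2),(358,310.5),.201),collar=((389,144.2),(357.5,331.8),None),lens=((251.5,170.8),(460,265),.045))
for k,(a,b,z) in M.items(): print(k,tri(a,b), *( (atz("top",a,z),atz("scene",b,z)) if z else ()))
L=dict(head=(0,0,.04),pad=(-.085,-.088,.116),ptop=(.082,.062,.201))
def X(p,l): c,s=np.cos(p[2]),np.sin(p[2]);return np.array([p[0]+c*l[0]-s*l[1],p[1]+s*l[0]+c*l[1],l[2]])
f=lambda p:np.r_[tuple(np.r_[proj("top",X(p,l))-M[k][0],proj("scene",X(p,l))-M[k][1]] for k,l in L.items())]
r=least_squares(f,[.6,-.2,0]);print(r.x,r.fun.round(1)); p=r.x
for k,l in L.items():print(k,X(p,l))
# collar height on post
h=least_squares(lambda z:np.r_[proj("top",X(p,(.082,.062,z[0])))-M["collar"][0],proj("scene",X(p,(.082,.062,z[0])))-M["collar"][1]],[.15]);print("collar z",h.x,h.fun)
h=least_squares(lambda z:proj("scene",X(p,(.082,.062,z[0])))[1]-M["collar"][1][1],[.15]);print("scene only",h.x)
A=atz("top",(251.5,170.8),.050);B=atz("top",(225+54.5,140+75.5),.054)
print(A,B,np.linalg.norm(A-B),np.degrees(np.arctan2(*(A-B)[1::-1])))
# segment handle pixels in top
I=d["top"]["img"];m=(I.max(2)<70).astype(np.uint8);m[:140]=0;m[225:]=0;m[:,:235]=0;m[:,290:]=0
ys,xs=np.nonzero(m);P=np.array([atz("top",(x,y),.050)[:2] for x,y in zip(xs,ys)])
c=A[:2];D=np.linalg.norm(P-c,axis=1);H=P[(D>.05)&(D<.135)];u=np.linalg.svd(H-H.mean(0))[2][0];print(len(H),H.mean(0),u,np.degrees(np.arctan2(u[1],u[0])),"lens off line",np.cross(u,c-H.mean(0)))
R=P[D<.05];print("ring",cv2.minEnclosingCircle(R.astype(np.float32)))
E
```

```text
head [ 0.6249 -0.2139  0.0353] [ 0.6231 -0.2135  0.04  ] [ 0.6282 -0.2154  0.04  ]
foss [ 0.6193 -0.2099  0.045 ] [ 0.6182 -0.2097  0.048 ] [ 0.6213 -0.211   0.048 ]
pad [ 0.5609 -0.3145  0.1085] [ 0.5588 -0.3126  0.116 ] [ 0.5667 -0.3168  0.116 ]
ptop [ 0.6964 -0.1393  0.2006] [ 0.6962 -0.1392  0.201 ] [ 0.6967 -0.1394  0.201 ]
collar [ 0.6975 -0.1404  0.1518]
lens [0.6535 0.2221 0.0457] [0.6533 0.2218 0.045 ] [0.6533 0.2234 0.045 ]
[ 0.6281 -0.2143  0.1921] [ 0.3 -1.7  0.4 -0.3  1.7 -1.  -1.8 -1.8 -0.6 -0.2  0.8 -0.5]
head [ 0.6281 -0.2143  0.04  ]
pad [ 0.5615 -0.3169  0.116 ]
ptop [ 0.6968 -0.1378  0.201 ]
collar z [0.15] [-1.2265  0.4332  0.5358 -0.3129]
scene only [0.1492]
[0.6517 0.221  0.05  ] [0.5276 0.1398 0.054 ] 0.1483797873323363 33.19873897898236
117 [0.5744 0.1702] [-0.8281 -0.5606] -145.90014259291664 lens off line 0.0012520640923728357
ring ((0.6441847085952759, 0.21941016614437103), 0.04306238889694214)<stdin>:19: DeprecationWarning: Arrays of 2-dimensional vectors are deprecated. Use arrays of 3-dimensional vectors instead. (deprecated in NumPy 2.0)
```

```bash
cat > go.py <<'E'
# go.py x y z yaw_of_tool_y(deg): remaining shift/turn in tool axes from the measured pose
import sys,numpy as np
from station import get_obs
from scipy.spatial.transform import Rotation as R
def delta(x,y,z,a):
    o=get_obs();r=R.from_quat(np.roll(o["tool_rot"],-1));a=np.radians(a)
    Y=np.array([np.cos(a),np.sin(a),0]);Z=np.array([0,0,-1.]);T=R.from_matrix(np.c_[np.cross(Y,Z),Y,Z])
    return np.r_[r.inv().apply(np.array([x,y,z])-o["eef_pos"]).round(4),(r.inv()*T).as_rotvec(degrees=True).round(2)]
if __name__=="__main__":
    for i in range(1,len(sys.argv),4): print(delta(*map(float,sys.argv[i:i+4])))
E
python3 go.py .55 .2 .26 0
```

```text
[-4.382e-01 -2.866e-01 -2.910e-02 -8.000e-02  6.000e-02  6.847e+01]
```

Emit:
arm_command:
  commands: [-0.438,-0.287,-0.029,0,0,68,0,-0.438,-0.287,-0.029,0,0,68,0,-0.438,-0.287,-0.029,0,0,68,0,-0.438,-0.287,-0.029,0,0,68,0,-0.438,-0.287,-0.029,0,0,68,0,-0.438,-0.287,-0.029,0,0,68,0,-0.438,-0.287,-0.029,0,0,68,0,-0.438,-0.287,-0.029,0,0,68,0]
  force: 30

```text
t: 0.9
eef_pos: [0.4787, 0.2998, 0.2534]
tool_rot: [-0.0, 0.706, 0.708, -0.0]
contact_force: [-0.4, 0.4, 0.4]
gripper_width: -0.0
grasp_force: 0.0
```

```bash
python3 go.py .562 -.315 .15 -56.5
```

```text
[-6.150e-01  8.190e-02  1.033e-01 -2.000e-02  1.000e-02  5.663e+01]
```

Emit:
arm_command:
  commands: [-0.615,0.08,0.0,0,0,56,0,-0.615,0.08,0.0,0,0,56,0,-0.615,0.08,0.0,0,0,56,0,-0.615,0.08,0.0,0,0,56,0,-0.615,0.08,0.0,0,0,56,0,-0.615,0.08,0.0,0,0,56,0,-0.615,0.08,0.0,0,0,56,0,-0.615,0.08,0.0,0,0,56,0]

```text
t: 1.7
eef_pos: [0.5327, -0.0962, 0.2533]
tool_rot: [-0.0, 0.955, 0.295, -0.0]
contact_force: [1.2, 0.6, -0.8]
gripper_width: -0.001
grasp_force: 0.0
```

```bash
python3 go.py .562 -.315 .15 -56.5
```

```text
[-0.0994  0.1972  0.1032 -0.02   -0.      0.87  ]
```

Emit:
arm_command:
  commands: [-0.1,0.197,0.05,0,0,0,0,-0.1,0.197,0.05,0,0,0,0,-0.1,0.197,0.05,0,0,0,0,-0.1,0.197,0.105,0,0,0,0,-0.1,0.197,0.105,0,0,0,0,-0.1,0.197,0.105,0,0,0,0,-0.1,0.197,0.105,0,0,0,0]

```text
t: 2.4
eef_pos: [0.5608, -0.3143, 0.1469]
tool_rot: [-0.001, 0.955, 0.295, -0.001]
contact_force: [-0.3, 0.3, 0.6]
gripper_width: -0.001
grasp_force: 0.0
```

```bash
python3 - <<'E'
from station import *
import cv2,numpy as np
from go import delta
print(delta(.562,-.315,.15,-56.5))
s=read_camera("scene")["img"][:,:,::-1];t=read_camera("top")["img"][:,:,::-1]
f=lambda I,x,y:cv2.resize(I[y:y+120,x:x+120],None,fx=3,fy=3)
cv2.imwrite("pics/c.png",np.hstack([f(s,170,290),f(t,370,130)]))
E
```

```text
[ 6.0e-04  1.3e-03 -3.1e-03 -1.3e-01  1.3e-01  8.4e-01]
```

View pics/c.png

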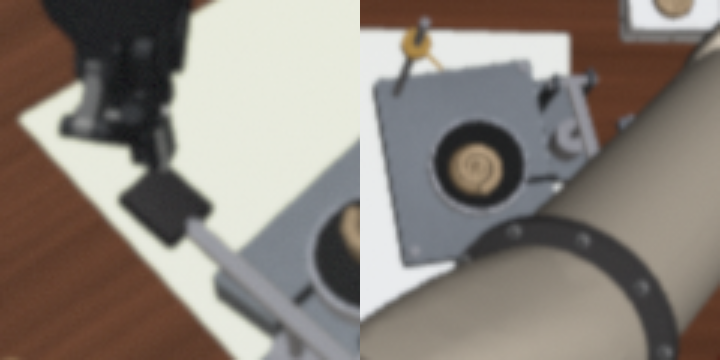

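The fingertips hang right above the pad (tip ~(222,345), pad centre ~(225,358) in the scene picture), and the fossil and collar haven't moved. I'll start with the first stroke.

Emit:
arm_command:
  commands: [0,0.001,0.03,0,0,0,0,0,0.001,0.065,0,0,0,0,0,0.001,0.091,0,0,0,0,0,0.001,0.091,0,0,0,0]

```text
t: 2.9
eef_pos: [0.5644, -0.3133, 0.0578]
tool_rot: [0.001, 0.955, 0.298, 0.001]
contact_force: [-1.2, 0.4, 9.1]
gripper_width: 0.0
grasp_force: 4.3
```

Emit:
arm_command:
  commands: [0,0,-0.04,0,0,0,0,0,0,-0.08,0,0,0,0,0,0,-0.08,0,0,0,0,0,0,-0.08,0,0,0,0,0,0,-0.04,0,0,0,0,0,0,0,0,0,0,0,0,0,0,0,0,0,0,0,0,0.001,0,0,0,0]

```text
t: 3.7
eef_pos: [0.5639, -0.3146, 0.0571]
tool_rot: [0.001, 0.955, 0.297, 0.001]
contact_force: [0.3, -1.1, 8.3]
gripper_width: -0.001
grasp_force: 4.5
```

Emit:
arm_command:
  commands: [0,0,-0.04,0,0,0,0,0,0,-0.08,0,0,0,0,0,0,-0.08,0,0,0,0,0,0,-0.08,0,0,0,0,0,0,-0.04,0,0,0,0,0,0,0,0,0,0,0,0,0,0,0,0,0,0,0,0,0.001,0,0,0,0]

```text
t: 4.5
eef_pos: [0.5638, -0.315, 0.0554]
tool_rot: [0.001, 0.955, 0.296, 0.001]
contact_force: [2.0, -1.4, 10.1]
gripper_width: -0.001
grasp_force: 4.7
```

Emit:
arm_command:
  commands: [0,0,-0.04,0,0,0,0,0,0,-0.08,0,0,0,0,0,0,-0.08,0,0,0,0,0,0,-0.08,0,0,0,0,0,0,-0.04,0,0,0,0,0,0,0,0,0,0,0,0,0,0,0,0,0,0,0,0,0.001,0,0,0,0]

```text
t: 5.3
eef_pos: [0.5635, -0.3152, 0.0546]
tool_rot: [0.001, 0.955, 0.296, 0.001]
contact_force: [-1.3, 0.3, 21.6]
gripper_width: -0.002
grasp_force: 10.3
```

Emit:
arm_command:
  commands: [0,0,-0.04,0,0,0,0,0,0,-0.08,0,0,0,0,0,0,-0.1,0,0,0,0,0,0,-0.15,0,0,0,0,0,0,-0.2,0,0,0,0,0,0,-0.2,0,0,0,1]

```text
t: 5.9
eef_pos: [0.5646, -0.3159, 0.2589]
tool_rot: [0.002, 0.955, 0.296, 0.003]
contact_force: [-0.5, -0.3, 0.1]
gripper_width: 0.155
grasp_force: 0.0
```

```bash
python3 go.py .578 .172 .2 -56.5; python3 - <<'E'
from station import *
import cv2,numpy as np
from go import delta
s=read_camera("scene")["img"][:,:,::-1]
f=lambda I,x,y:cv2.resize(I[y:y+140,x:x+190],None,fx=3,fy=3)
cv2.imwrite("pics/d.png",f(s,180,300))
E
```

```text
[ 0.287  -0.395   0.0575  0.36   -0.22    0.98  ]
```

View pics/d.png

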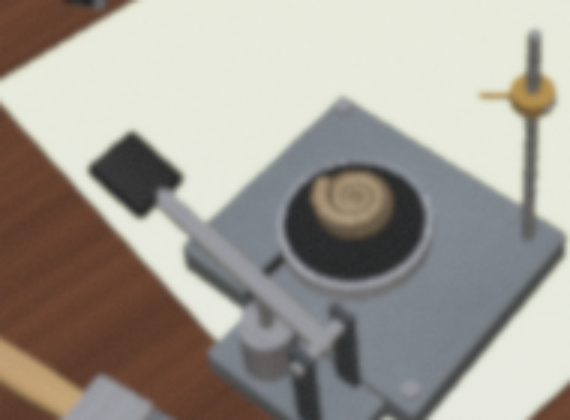

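Four strokes are done, and the picture shows the lever back up (pad ~(225,358)), the fossil in place (~(297,367)) and the collar unmoved (~(357,332)). Now to the loupe.

```bash
python3 go.py .5986 .186 .2 -56.3
```

```text
[ 0.3125 -0.3927  0.0552  0.11   -0.1     0.8   ]
```

Emit:
arm_command:
  commands: [0.312,-0.393,0.0,0,0,1,1,0.312,-0.393,0.0,0,0,1,1,0.312,-0.393,0.0,0,0,1,1,0.312,-0.393,0.0,0,0,1,1,0.312,-0.393,0.0,0,0,1,1,0.312,-0.393,0.0,0,0,1,1,0.312,-0.393,0.0,0,0,1,1,0.312,-0.393,0.0,0,0,1,1]

```text
t: 6.75
eef_pos: [0.5882, 0.0873, 0.251]
tool_rot: [-0.0, 0.957, 0.288, -0.003]
contact_force: [1.7, 0.2, -0.3]
gripper_width: 0.999
grasp_force: 0.0
```

```bash
python3 go.py .5986 .186 .11 -56.3
```

```text
[ 0.0639 -0.0762  0.1409 -0.11    0.29   -0.17  ]
```

Emit:
arm_command:
  commands: [0.064,-0.076,0.04,0,0,0,1,0.064,-0.076,0.09,0,0,0,1,0.064,-0.076,0.14,0,0,0,1,0.064,-0.076,0.14,0,0,0,1,0.064,-0.076,0.14,0,0,0,1]

```text
t: 7.25
eef_pos: [0.5956, 0.1844, 0.1063]
tool_rot: [0.0, 0.957, 0.29, -0.007]
contact_force: [-0.9, -0.5, -0.3]
gripper_width: 0.999
grasp_force: 0.0
```

```bash
python3 - <<'E'
from station import *
import cv2,numpy as np
from go import delta
print(get_obs()["eef_pos"],delta(.5986,.186,.028,-56.3))
s=read_camera("scene")["img"][:,:,::-1];t=read_camera("top")["img"][:,:,::-1]
f=lambda I,x,y:cv2.resize(I[y:y+130,x:x+130],None,fx=3,fy=3)
cv2.imwrite("pics/e.png",np.hstack([f(s,370,190),f(t,215,135)]))
E
```

```text
[0.59563499 0.18444545 0.10634556] [ 4.40e-03  6.00e-04  7.83e-02 -2.00e-01  8.00e-01 -4.00e-02]
```

View pics/e.png

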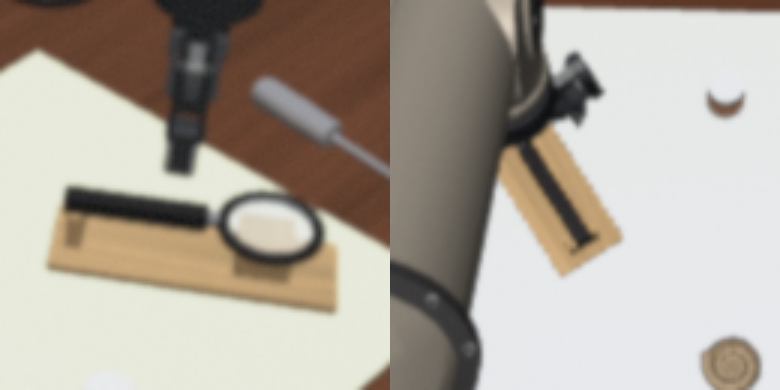

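The gripper is above the handle with its closing line across it. In the scene crop the fingertips are at ~(430,247) and the handle runs from (392,255) to (440,262). I'll descend and grip.

Emit:
arm_command:
  commands: [0.004,0.001,0.03,0,0.8,0,1,0.004,0.001,0.055,0,0.8,0,1,0.004,0.001,0.078,0,0.8,0,1,0.004,0.001,0.078,0,0.8,0,1]
  force: 40

```text
t: 7.75
eef_pos: [0.6047, 0.1833, 0.0356]
tool_rot: [-0.002, 0.958, 0.287, 0.005]
contact_force: [-0.5, -0.3, 0.1]
gripper_width: 0.995
grasp_force: 0.0
```

```bash
python3 go.py .5986 .186 .028 -56.3; python3 -c "
from station import *;o=get_obs();print(o['contact_force'],o['eef_pos'])"
```

```text
[-0.0037 -0.0056  0.0076 -0.02   -0.65   -0.31  ]
[-0.52135151 -0.27747232  0.07015784] [0.60474682 0.18333104 0.03559458]
```

Emit:
arm_command:
  commands: [0,0,0,0,0,0,1,0,0,0,0,0,0,1,0,0,0,0,0,0,1,0,0,0,0,0,0,1]

```text
t: 8.15
eef_pos: [0.6064, 0.185, 0.0376]
tool_rot: [-0.002, 0.958, 0.288, 0.008]
contact_force: [0.4, -0.6, -0.4]
gripper_width: 0.998
grasp_force: 0.0
```

```bash
python3 go.py .5986 .186 .028 -56.3
```

```text
[-0.0061 -0.0051  0.0095  0.01   -0.9    -0.23  ]
```

Emit:
arm_command:
  commands: [-0.006,-0.005,0.009,0,-0.9,0,1,-0.006,-0.005,0.009,0,-0.9,0,1,-0.006,-0.005,0.009,0,-0.9,0,1]

```text
t: 8.45
eef_pos: [0.5974, 0.1859, 0.0268]
tool_rot: [0.0, 0.958, 0.288, -0.001]
contact_force: [-0.7, -0.2, 0.4]
gripper_width: 1.002
grasp_force: 0.0
```

```bash
python3 go.py .5986 .186 .028 -56.3
```

```text
[ 0.0011  0.0006 -0.0013 -0.02    0.17   -0.19  ]
```

Well placed. Closing and lifting.

Emit:
arm_command:
  commands: [0,0,0,0,0,0,0,0,0,0,0,0,0,0,0,0,0,0,0,0,0,0,0,0,0,0,0,0,0,0,0,0,0,0,0,0,0,0,0,0,0,0,0,0,0,0,0,0,0]
  force: 40

```text
t: 9.15
eef_pos: [0.5982, 0.1856, 0.0275]
tool_rot: [0.0, 0.958, 0.288, -0.001]
contact_force: [-0.5, -0.5, 1.3]
gripper_width: 0.184
grasp_force: 39.6
```

Emit:
arm_command:
  commands: [0,0,-0.01,0,0,0,0,0,0,-0.03,0,0,0,0,0,0,-0.06,0,0,0,0,0,0,-0.1,0,0,0,0,0,0,-0.14,0,0,0,0,0,0,-0.16,0,0,0,0,0,0,-0.16,0,0,0,0]

```text
t: 9.85
eef_pos: [0.6002, 0.1861, 0.1913]
tool_rot: [-0.0, 0.958, 0.288, 0.002]
contact_force: [0.0, 0.1, -1.4]
gripper_width: 0.177
grasp_force: 39.3
```

```bash
python3 go.py .555 -.21 .19 -90
```

```text
[-2.561e-01  3.055e-01  4.000e-04 -3.000e-02 -2.700e-01  3.345e+01]
```

Emit:
arm_command:
  commands: [-0.03,0.036,0,0,0,5,0,-0.06,0.072,0,0,0,10,0,-0.09,0.107,0,0,0,15,0,-0.12,0.143,0,0,0,20,0,-0.15,0.179,0,0,0,25,0,-0.18,0.215,0,0,0,30,0,-0.21,0.251,0,0,0,33,0,-0.21,0.251,0,0,0,33,0]

```text
t: 10.65
eef_pos: [0.5585, -0.1476, 0.1877]
tool_rot: [0.002, 1.0, -0.002, -0.001]
contact_force: [0.3, 0.2, -0.6]
gripper_width: 0.172
grasp_force: 39.3
```

```bash
python3 go.py .555 -.21 .1325 -90
```

```text
[-0.0031  0.0622  0.0556  0.28    0.14   -0.25  ]
```

Emit:
arm_command:
  commands: [-0.003,0.03,0,0,0,0,0,-0.003,0.062,0,0,0,0,0,-0.003,0.062,0.02,0,0,0,0,-0.003,0.062,0.045,0,0,0,0,-0.003,0.062,0.053,0,0,0,0,-0.003,0.062,0.053,0,0,0,0,-0.003,0.062,0.053,0,0,0,0,-0.003,0.062,0.053,0,0,0,0]

```text
t: 11.45
eef_pos: [0.5596, -0.2015, 0.1358]
tool_rot: [0.001, 1.0, 0.004, 0.0]
contact_force: [-0.3, -0.2, -0.3]
gripper_width: 0.184
grasp_force: 39.4
```

```bash
python3 - <<'E'
from station import *
import cv2,numpy as np
from go import delta
print(get_obs()["eef_pos"],delta(.555,-.21,.1325,-90))
s=read_camera("scene")["img"][:,:,::-1];t=read_camera("top")["img"][:,:,::-1]
f=lambda I,x,y:cv2.resize(I[y:y+150,x:x+150],None,fx=4,fy=4)
c=f(s,230,270);c2=cv2.resize(t[120:270,370:420+0],None,fx=4,fy=4)
c2=cv2.resize(t[130:250,380:440],None,fx=3.3,fy=5) if 0 else c2
cv2.imwrite("pics/f.png",np.hstack([c,c2]))
E
```

```text
[ 0.55961552 -0.20153761  0.13577695] [-0.0047  0.0084  0.0033  0.08   -0.01    0.49  ]
```

View pics/f.png

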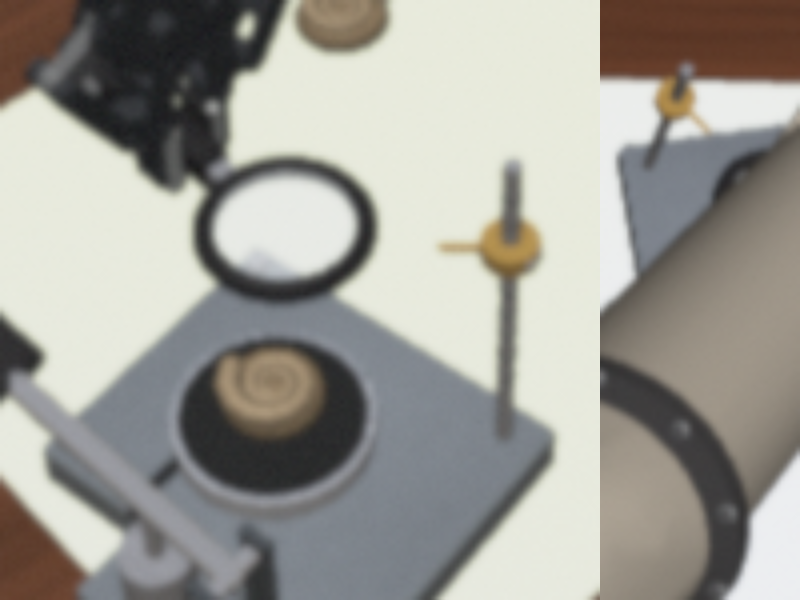

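The lens ring is at scene px ~(301.4,327), spanning columns 278.5–324 and rows 308.5–345.5. The fossil is still at ~(297,367). I'll check this against the model, including tilt.

```bash
python3 - <<'E'
from g import *
L=np.array([.6246,-.2015,.1533]);print(proj("scene",L))
a=np.linspace(0,6.283,60)
for pit in(-8,-4,0,4,8):
    t=np.radians(pit);q=np.array([proj("scene",L+.0388*np.array([np.cos(t)*np.cos(x),np.sin(x),np.sin(t)*np.cos(x)])) for x in a])
    print(pit,q.min(0).round(1),q.max(0).round(1))
print(proj("scene",[.6195,-.21,.047]),atz("scene",(301.4,327),.1533),atz("scene",(301.4,327),.158),atz("scene",(301.4,327),.148))
E
python3 go.py .555 -.21 .1325 -90
```

```text
[299.93567709 325.95170354]
-8 [276.4 307.2] [323.3 345.9]
-4 [276.4 308. ] [323.3 345.2]
0 [276.5 308.8] [323.3 344.4]
4 [276.6 309.5] [323.3 343.6]
8 [276.7 310.4] [323.2 342.8]
[297.27114295 366.92743889] [ 0.62800071 -0.20120876  0.1533    ] [ 0.63130173 -0.20373876  0.158     ] [ 0.6242783  -0.19835578  0.148     ]
[-0.0046  0.0085  0.0032  0.07   -0.      0.48  ]
```

Emit:
arm_command:
  commands: [-0.005,0.0085,0.002,0,0,0,0,-0.005,0.0085,0.002,0,0,0,0,-0.005,0.0085,0.002,0,0,0,0,-0.005,0.0085,0.002,0,0,0,0,-0.005,0.0085,0.002,0,0,0,0,-0.005,0.0085,0.002,0,0,0,0]

```text
t: 12.15
eef_pos: [0.5541, -0.2098, 0.1327]
tool_rot: [0.0, 1.0, 0.004, -0.001]
contact_force: [-0.3, 0.3, 0.0]
gripper_width: 0.181
grasp_force: 39.4
```

```bash
python3 - <<'E'
from station import *
import cv2,numpy as np
from go import delta
from g import *
from scipy.optimize import least_squares
o=get_obs();e=o["eef_pos"];print(e,delta(.555,-.21,.1325,-90),o["contact_force"])
im=read_camera("scene")["img"];p=proj("scene",[e[0]+.065,e[1],e[2]+.0175]);print("pred",p)
# inner ring edge: bright glass blob inside dark ring; outer: radial scan
g=cv2.GaussianBlur(im.max(2),(3,3),0).astype(float)
def edges(c):
    out=[]
    for a in np.radians(np.arange(-60,185,5)):   # image angle, y down; skip handle side
        r=np.arange(10,36,.25);X=c[0]+r*np.cos(a);Y=c[1]+r*np.sin(a)
        v=cv2.remap(g.astype(np.float32),X.astype(np.float32)[None],Y.astype(np.float32)[None],1)[0]
        m=np.argmin(np.where(r<27,v,999));i=m
        thr=(v[m]+v[min(m+24,len(v)-1)])/2
        while i<len(v)-1 and v[i]<thr:i+=1
        if v[min(m+24,len(v)-1)]-v[m]>50 and v[m]<80: out.append((X[i],Y[i]))
    return np.array(out,np.float32)
E=edges(p);print(len(E),cv2.fitEllipse(E))
a=np.linspace(0,2*np.pi,200)
def res(q,full=0):
    x,y,z,pt,rl=q
    n=np.array([-np.sin(pt),-np.sin(rl),1]);n/=np.linalg.norm(n);u=np.array([1,0,pt*1.]);u-=n*(u@n);u/=np.linalg.norm(u);w=np.cross(n,u)
    P=np.array([x,y,z])+.039*(np.outer(np.cos(a),u)+np.outer(np.sin(a),w))
    Q=np.array([proj("scene",k) for k in P]).astype(np.float32)
    return np.r_[[cv2.pointPolygonTest(Q.reshape(-1,1,2),(float(s),float(t)),True) for s,t in E],(x-e[0]-.065)*300,(z-e[2]-.0175)*300]
r=least_squares(res,[e[0]+.065,e[1],e[2]+.0175,0,0],diff_step=1e-3,x_scale=[.01,.01,.01,.1,.1],loss="soft_l1")
print(r.x[:3],np.degrees(r.x[3:]),np.abs(r.fun).mean())
E
```

```text
[ 0.55412511 -0.20978376  0.1327428 ] [9.0e-04 2.0e-04 2.0e-04 5.0e-02 8.0e-02 4.9e-01] [-0.31135159  0.27844589  0.02257676]
pred [294.07981253 327.95998984]
48 ((294.883056640625, 329.0340576171875), (37.08890914916992, 46.21149444580078), 83.55939483642578)
[ 0.61891823 -0.20833504  0.14822301] [-2.97215407  0.67952421] 0.19767847222646812
```

The lens is at about (0.619,-0.208,0.149) with a tilt of about 3°. The fossil is at (0.619,-0.210) and the collar at 0.150. I'll raise it slightly and hold.

Emit:
arm_command:
  commands: [0,0,-0.001,0,0,0,0,0,0,-0.001,0,0,0,0,0,0,-0.001,0,0,0,0,0,0,-0.001,0,0,0,0,0,0,-0.001,0,0,0,0,0,0,-0.001,0,0,0,0,0,0,-0.001,0,0,0,0,0,0,-0.001,0,0,0,0]

```text
t: 13.0
eef_pos: [0.554, -0.21, 0.1338]
tool_rot: [0.0, 1.0, 0.004, -0.001]
contact_force: [-0.4, 0.2, -0.3]
gripper_width: 0.181
grasp_force: 39.4
```

Emit:
arm_command:
  commands: [0,0,0,0,0,0,0,0,0,0,0,0,0,0,0,0,0,0,0,0,0,0,0,0,0,0,0,0,0,0,0,0,0,0,0]

```text
t: 13.5
eef_pos: [0.554, -0.21, 0.1338]
tool_rot: [0.0, 1.0, 0.004, -0.001]
contact_force: [-0.1, 0.8, -0.2]
gripper_width: 0.18
grasp_force: 39.4
```

```bash
python3 - <<'E'
from station import *
o=get_obs();print(o["eef_pos"],abs(o["joint_vel"]).max(),o["grasp_force"])
print(hand_in())
E
```

```text
[ 0.55398996 -0.20999096  0.13375917] 0.0017518750762743373 39.39402937889099
the job is handed in; nothing more can be done
None
```

I pumped the lever four full strokes and handed the job in at 13.5 s with the loupe held still; by my measurements the lens was about 2 mm off the fossil's centre, within 2 mm of collar height and about 3° off level, but no verdict came back.

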